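# Press a snap cap home on a jar at the packing counter

### The job

Take the seating press out of its holder, set it squarely over the cap that lies loosely on the jar in the sprung nest, and press until the cap clicks fully home and level; the glass is thin, so never push with more than 24 N. Press the cap with the tool only, not with the gripper, then stand the press upright back in its holder, let go of it, and leave the other things on the counter where they are.

Things in the scene. Friction and masses are not known exactly. Their poses are not given: they have to be found in the camera images.
- press: Seating press, loose hand tool, about 220 g, 60 mm tall. Round black foot 74 mm across, 15 mm high; recess in its underside 66 mm across, 5 mm deep, fits over the cap. On the foot's flat top a wooden bar grip, 44 mm long (tool x), 24 mm thick (tool y), from 15 to 60 mm above the origin. Origin: centre of the foot's underside; z up along the grip.
- holder: Fixed wooden holder of the press: base 104 mm square, 8 mm thick; on it a round collar, 84 mm inside, 94 mm outside, rim 16 mm above the counter. The press stands inside, its underside 8 mm above the origin. Origin: centre of the underside, on the counter; z up. Holder and nest may change sides.
- nest: Fixed sprung nest holding the jar: wooden base 110 mm square, 20 mm thick, with a metal collar 90 mm across whose rim is 38 mm above the counter. Its springs let the jar sink under load, by a few mm; how far for a given load differs each time. At the end of that short travel it bottoms hard. Origin: centre of the underside, on the counter; z up.
- jar: Amber glass jar with a paper band, 72 mm across, 95 mm tall to its rim, neck 47 mm across with four small sprung beads that hold the cap. Captive in the nest: it cannot be lifted out. Origin: centre of the jar's underside, 22 mm above the counter when not loaded; z up.
- cap: White snap cap, 62 mm across, 18 mm tall, lying loose on the jar's neck. Origin: centre of its lower edge; z up; top 18 mm above it. Loose, the origin is about 87 mm above the jar's origin; home, 81 mm. Pressed, it resists with up to 8 to 17 N (this varies), then snaps down the last 2 mm or so by itself and the force drops.
- full_jar: Bystander: a like jar, already capped, 72 mm across and 99 mm tall, standing free on the counter beyond the work. Origin: centre of the underside.
- carton: Bystander: closed cardboard carton, 130 by 110 mm and 90 mm tall, on the counter. Origin: centre of the underside.
- tape: Bystander: roll of packing tape lying flat, 91 mm across and 45 mm tall. Origin: centre of the underside.
Things that resemble listed ones, but are neither listed nor needed, are in the scene too. What is meant by the cap is not turquoise, and is the larger of those in its own colour.

How it is judged:
On the way, in this order (a step that is already met when the one before it is completed fails the run):
1. the press is lifted out of its holder (z of press in the frame of holder above 0.04 m), for 0.1 s.
2. the cap is home and level with the press still sitting squarely on it (z of cap in the frame of jar between 0.079 and 0.0822 m and angle between the z axis of cap and the z axis of jar, either way round below 0.05 rad and horizontal distance between cap and jar below 0.004 m and horizontal distance between press and cap below 0.006 m and z of press in the frame of cap below 0.0175 m and angle between the z axis of press and the z axis of jar, either way round below 0.12 rad), for 0.1 s.
At the end, for the whole second after the job is handed in: The cap sits home on the jar (origin within about 1 mm of 81 mm above the jar's, level within 0.05 rad, centred within 4 mm), and the press stands upright (0.08 rad) and at rest on the floor of its holder, within 10 mm of its centre and released (z of cap in the frame of jar between 0.079 and 0.0822 m and angle between the z axis of cap and the z axis of jar, either way round below 0.05 rad and horizontal distance between cap and jar below 0.004 m and z of press in the frame of holder between 0.005 and 0.0105 m and horizontal distance between press and holder below 0.01 m and angle between press's own z axis and vertical below 0.08 rad and linear speed of each of press, cap below 0.02 m/s); the robot touches nothing.
It fails at once if more than 24 N between press and cap (contact force between press and cap above 24 N).
It fails at once if the robot itself pushes the cap (contact force between any of the fingers, the arm and cap above 1 N).
It fails at once if the robot or the press pushes on the jar itself with more than 5 N (contact force between any of the fingers, the arm, press and jar above 5 N).
It fails at once if a bystander is moved more than 20 mm (distance of any of full_jar, carton, tape from where it was at the start of the episode above 0.02 m).
It also fails if it takes over 64 s, if anything falls off the work surface, if the arm or the gripper's body presses on something with over 40 N, if the wrist force passes 120 N, or if a joint passes its speed limit or range.

### The arm

A 7-joint arm with a two-finger parallel gripper is mounted at the origin on the work surface. World frame = base frame: x ahead of the robot, y to its left, z up, the work surface at z = 0. Lengths are in m, angles in rad, forces in N, time in s.
With the tool pointing down it reaches from about 0.4 to 0.85 m from the base axis. Payload 10.4 kg.
Tool frame: the origin (TCP) lies midway between the tips of the shut fingers; the grasp point (between the pads) lies 19 mm behind it; z points along the fingers, y is the direction in which the jaws open and shut (so a half turn about z gives the same grasp; the last joint's range is limited). The gripper opens to 85 mm and grips with 20 to 120 N. Pads are 22 mm wide; open, the fingers measure 114 mm over their backs; the gripper's body (76 mm by 85 mm) begins 54 mm behind the grasp point. The pads swing forward as they close: fully open they stand 13 mm farther back than shut.
Start: joints at [1.121, 0.332, -0.065, 1.46, 0.022, 1.35, -0.088], TCP at [0.259, -0.569, 0.231] pointing down, gripper open.
Joint ranges: [-2.6, 2.6], [-0.5, 2.12], [-1.47, 1.34], [0.16, 2.42], [-1.27, 4.41], [0.06, 2.06], [-2.6, 2.6]. Speed limits (rad/s): [2.22, 2.22, 2.79, 2.79, 3.14, 3.14, 3.14].

### API

Orientations are given as a unit quaternion [x, y, z, w].
In Python, from workcell import get_obs, camera, calibration, hand_in gives the robot as it stands.
- The arm moves only by the shell command python3 -m handwheel 'ROWS' [FORCE]. ROWS is JSON, a list of rows, each an object with "jaw": the finger opening in mm, from 0 to 85.4; "delta_pos": the shift along the tool's x, y, z scaled (see below), a list of three; "turn": the turn about the tool's z scaled (see below). In form: [{"jaw": jaw, "delta_pos": [tx, ty, tz], "turn": turn}, ...]. A call has 1 to 10 rows; each row is the pose to reach, as a shift and turn from the pose commanded when the call began, along the tool's axes at that moment, turning the shorter way round; what a row does not reach only later rows make up. The controller multiplies each number of a shift by 1 m and each number of a turn by pi rad. A row lasts 1/12 s, in which the tool goes at most 41.7 mm and 7.16 degrees, less where a joint would pass 70% of its speed; a pose out of reach is approached as far as the arm can. A call with a number of a shift or a turn outside -1 to 1 is refused whole. A call with a gripper value outside its range is refused whole. The fingers move at their own pace and stop on an object; FORCE is the grip in N (left out, the last holds). Time passes only in rows, so rows that repeat a pose let the fingers close. It gives the time, the measured TCP pose, the force and the opening at its end, in the units of the state.
- get_obs(): the state, without advancing time (a new reading comes with each control period).
- camera(name): name is "side" or "top"; returns the picture (400x640x3 uint8, red, green, blue); there is no depth.
- calibration(name): a dict with "mtx" (3x3 intrinsics, pixels), "dist_coeffs" ([k1, k2, p1, p2, k3] as OpenCV has them; the pictures are not rectified), "rvec" (rotation vector, rad) and "tvec" (3), from world to camera coordinates, as OpenCV has them. Camera axes: x right, y down, z forward; pixel columns grow to the right and rows downward; lengths in m; the calibration is good to about 2 mm. A picture is of the moment at which its call begins. calibration takes no time and is no camera call.
- hand_in(): hands the job in, once; it reports no verdict.
The state is a dict: "clock": time; "joint_pos": joint angles; "joint_velocities": joint speeds; "tau": joint torques, N m; "position": TCP position; "ee_rot": TCP orientation; "ft_force": force on the tool from outside, world axes, zero at the start; "torque": the same for the moment, N m; "grip_width": opening from 0.0 (shut) to 1.0 (fully open).
Only numpy, scipy, OpenCV 4.12 (cv2) and the standard library are available. Lean on these libraries where they do the work, as an engineer would, in place of code of your own. Each camera call takes 0.05 s, during which the arm holds its last target.

## Working session

There is one attempt and no reset: what is moved stays moved. The work goes in short steps, Python scripts to look and compute and a shell command to move; the robot and the scene stay as the last step left them, time stands still between calls to the robot, and variables do not carry over. Pictures are saved under pics/ and viewed, and the job is handed in when it is done.

```bash
ls; mkdir -p pics; python3 - <<'E'
from workcell import *
import cv2
print(get_obs())
for n in("side","top"):
    im=camera(n); cv2.imwrite(f"pics/{n}0.png",im[:,:,::-1]); c=calibration(n); print(n,c)
E
```

```text
pics
{'clock': 0.0, 'joint_pos': array([ 1.12135494,  0.33285297, -0.06470779,  1.46095614,  0.02157526,
        1.34990358, -0.08850243]), 'joint_velocities': array([-7.44947071e-05,  3.21061370e-04,  6.11381718e-04, -4.11956251e-04,
        6.16328618e-05,  1.99282778e-03, -1.72327557e-04]), 'tau': array([ 1.17736905e-03, -6.25439072e+01,  4.99272044e-02, -3.91602552e+01,
        1.62450713e-02,  9.98746196e-03, -7.04300362e-06]), 'position': array([ 0.25859575, -0.56857107,  0.23052067]), 'ee_rot': array([ 9.77309665e-01,  2.11814329e-01, -1.70880923e-04, -6.92067575e-04]), 'ft_force': array([ 0.27201249, -0.53372806, -0.34363699]), 'torque': array([-0.00242056, -0.03778246, -0.02707826]), 'grip_width': 1.006055194020365}
side {'mtx': array([[430.81872191,   0.        , 311.43474177],
       [  0.        , 430.81872191, 200.83217344],
       [  0.        ,   0.        ,   1.        ]]), 'dist_coeffs': array([-0.03274056,  0.        ,  0.        ,  0.        ,  0.        ]), 'rvec': array([ 2.35329642, -0.58112203,  0.24815806]), 'tvec': array([-0.57753455,  0.28783016,  0.89048114])}
top {'mtx': array([[405.29893093,   0.        , 323.53483117],
       [  0.        , 405.29893093, 209.81803128],
       [  0.        ,   0.        ,   1.        ]]), 'dist_coeffs': array([-0.03999492,  0.        ,  0.        ,  0.        ,  0.        ]), 'rvec': array([ 2.16842328, -2.18062115,  0.14942494]), 'tvec': array([-0.01664337,  0.64287975,  1.24286489])}
```

View pics/side0.png

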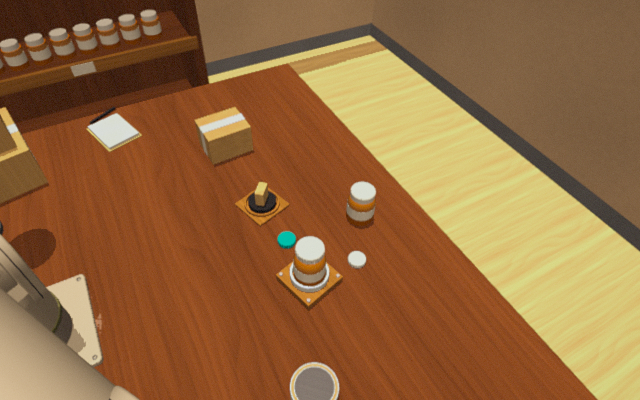

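View pics/top0.png

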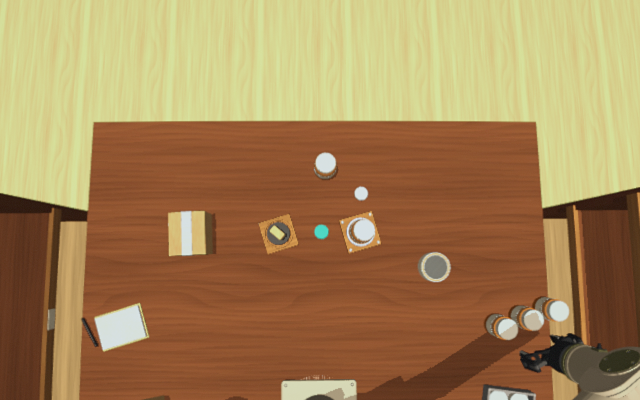

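The pictures show the holder with the press at top (279,233) and side (262,200). The nest, jar and loose cap are at top (361,231) and side (310,250).

Cap candidates (top pixels):
- White on the nest jar at (362,231).
- Smaller white disc at (361,193).
- Turquoise disc at (321,231).
- The full jar's lid at (326,161), a bystander.

The white one on the nest jar fits: it isn't turquoise, it is the larger white one, and it lies on the jar. I'll confirm it in a crop.

```bash
cat > h.py <<'E'
import numpy as np, cv2
from workcell import *
def ray(n,px):
    c=calibration(n); R=cv2.Rodrigues(c['rvec'])[0]
    u=cv2.undistortPoints(np.array([[px]],float),c['mtx'],c['dist_coeffs'])[0,0]
    d=R.T@np.array([u[0],u[1],1]); o=-R.T@c['tvec']; return o,d
def plane(n,px,z):
    o,d=ray(n,px); return o+d*(z-o[2])/d[2]
def tri(p1,p2):
    o1,d1=ray('side',p1);o2,d2=ray('top',p2)
    A=np.c_[d1,-d2]; s=np.linalg.lstsq(A,o2-o1,rcond=None)[0]
    a=o1+d1*s[0];b=o2+d2*s[1]; return (a+b)/2,np.linalg.norm(a-b)
def proj(n,P):
    c=calibration(n); return cv2.projectPoints(np.array(P,float).reshape(-1,3),c['rvec'],c['tvec'],c['mtx'],c['dist_coeffs'])[0][:,0]
E
python3 - <<'E'
import cv2,numpy as np
t=cv2.imread('pics/top0.png');s=cv2.imread('pics/side0.png')
a=cv2.resize(t[180:265,250:395],None,fx=5,fy=5,interpolation=cv2.INTER_CUBIC)
cv2.imwrite('pics/tc.png',a)
b=cv2.resize(s[175:310,225:375],None,fx=4.4,fy=4.4,interpolation=cv2.INTER_CUBIC)
cv2.imwrite('pics/sc.png',b)
E
```

```text
(no output)
```

View pics/tc.png

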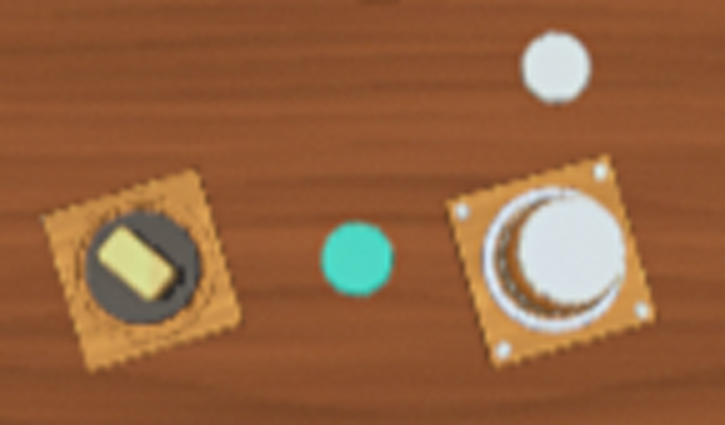

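View pics/sc.png

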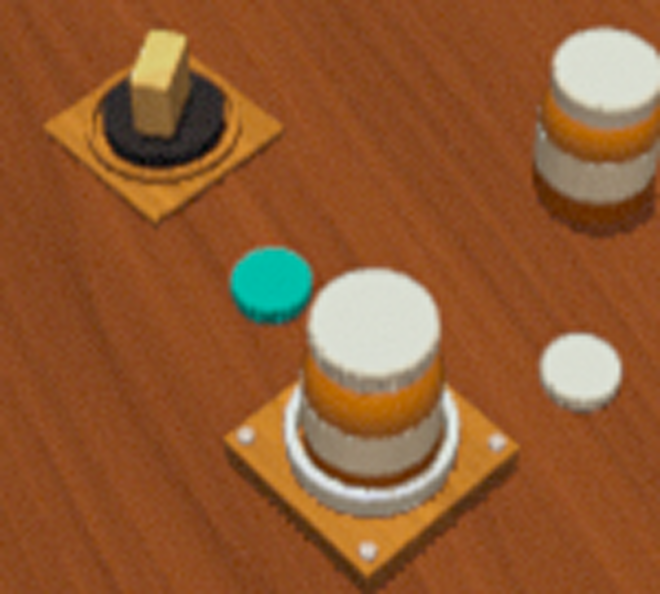

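The crop confirms it: the larger white cap sits on the nest jar. Next I'll measure with masks and contours.

```bash
python3 - <<'E'
from h import *
t=cv2.imread('pics/top0.png');s=cv2.imread('pics/side0.png')
U=8
def sub(im,x0,x1,y0,y1): return cv2.resize(im[y0:y1,x0:x1],None,fx=U,fy=U,interpolation=cv2.INTER_CUBIC)
def cont(m):
    c=max(cv2.findContours(m,cv2.RETR_EXTERNAL,cv2.CHAIN_APPROX_NONE)[0],key=cv2.contourArea); return c[:,0,:].astype(float)
def back(c,x0,y0): return (c+.5)/U-.5+[x0,y0]
def circ(P):
    A=np.c_[2*P[:,:2],np.ones(len(P))]; x=np.linalg.lstsq(A,(P[:,:2]**2).sum(1),rcond=None)[0]
    return x[:2],np.sqrt(x[2]+x[0]**2+x[1]**2)
# cap top view
def hsv(i): return cv2.cvtColor(i,cv2.COLOR_BGR2HSV)
x0,x1,y0,y1=335,390,205,258
i=sub(t,x0,x1,y0,y1); h=hsv(i)
m=((h[...,1]<60)&(h[...,2]>205)).astype(np.uint8)*255
m=cv2.morphologyEx(m,cv2.MORPH_OPEN,np.ones((41,41)))
c=back(cont(m),x0,y0); print('cap top px ctr',c.mean(0),np.ptp(c,0)); P=np.array([plane('top',p,.127) for p in c]); print('cap top',circ(P))
cv2.imwrite('pics/m1.png',m)
# side cap
x0,x1,y0,y1=285,335,228,300
i=sub(s,x0,x1,y0,y1); h=hsv(i)
m=((h[...,1]<45)&(h[...,2]>200)).astype(np.uint8)*255
m=cv2.morphologyEx(m,cv2.MORPH_OPEN,np.ones((41,41)))
c=back(cont(m),x0,y0);P=np.array([plane('side',p,.127) for p in c]); print('cap side',np.ptp(c,0),circ(P))
cv2.imwrite('pics/m2.png',m)
# bases by orange hue
for n,im,bx,zz in [('top',t,(255,305,208,258),.008),('top',t,(335,390,205,258),.020),('side',s,(230,295,178,228),.008),('side',s,(270,350,245,310),.02)]:
    x0,x1,y0,y1=bx; i=sub(im,*bx); h=hsv(i)
    m=((h[...,0]>10)&(h[...,0]<22)&(h[...,2]>150)&(h[...,1]>120)).astype(np.uint8)*255
    m=cv2.morphologyEx(m,cv2.MORPH_OPEN,np.ones((9,9)))
    c=cv2.convexHull(cont(m).astype(np.float32))[:,0]
    P=np.array([plane(n,p,zz)[:2] for p in back(c,x0,y0)])
    print(n,zz,cv2.minAreaRect((P*1000).astype(np.float32)))
    cv2.imwrite(f'pics/b_{n}{int(zz*1000)}.png',np.hstack([i[...,0]*0+m,i[...,2]]))
# foot dark, grip top
for n,im,bx in [('top',t,(262,298,217,252)),('side',s,(245,280,178,220))]:
    x0,x1,y0,y1=bx; i=sub(im,*bx); h=hsv(i)
    d=((h[...,1]<95)&(h[...,2]<110)).astype(np.uint8)*255
    d=cv2.morphologyEx(d,cv2.MORPH_OPEN,np.ones((15,15)))
    c=cv2.convexHull(cont(d).astype(np.float32))[:,0]
    P=np.array([plane(n,p,.023) for p in back(c,x0,y0)]); print(n,'foot',circ(P))
    g=((h[...,0]>18)&(h[...,0]<35)&(h[...,2]>170)).astype(np.uint8)*255
    if n=='side': g=((h[...,2]>180)&(h[...,0]>17)).astype(np.uint8)*255
    g=cv2.morphologyEx(g,cv2.MORPH_OPEN,np.ones((9,9)))
    c=back(cont(g),x0,y0)
    P=np.array([plane(n,p,.068)[:2] for p in c]); r=cv2.minAreaRect((P*1000).astype(np.float32)); print(n,'grip',r,P.mean(0))
    cv2.imwrite(f'pics/g_{n}.png',np.hstack([d,g,i[...,2]]))
E
```

```text
cap top px ctr [364.01910083 229.51026507] [19.75  19.875]
cap top (array([ 0.57444309, -0.13624368]), np.float64(0.029701292591621634))
cap side [27.875 23.   ] (array([ 0.57473958, -0.137166  ]), np.float64(0.029833370142853293))
top 0.008 ((570.458984375, 125.03902435302734), (110.65813446044922, 108.59814453125), 17.75493049621582)
top 0.02 ((574.339111328125, -136.41543579101562), (115.08654022216797, 113.11009216308594), 16.169658660888672)
side 0.008 ((572.0003051757812, 125.28522491455078), (107.09842681884766, 107.9631576538086), 17.306489944458008)
side 0.02 ((575.4968872070312, -136.2095947265625), (112.02136993408203, 111.82830047607422), 15.270496368408203)
top foot (array([0.57070499, 0.12320478]), np.float64(0.03491828400206561))
top grip ((571.2039794921875, 124.41868591308594), (43.92658233642578, 24.266273498535156), 50.22019577026367) [0.57105762 0.1244667 ]
side foot (array([0.56991321, 0.11851451]), np.float64(0.036832528645492676))
side grip ((571.5712280273438, 122.51109313964844), (45.92320251464844, 23.856481552124023), 49.980865478515625) [0.57156994 0.12205767]
```

Side and top agree within 2 mm:
- Cap at (0.5746, -0.1366), with the nest centre the same.
- Press at (0.571, 0.124) and holder at (0.571, 0.125).
- The grip's long axis is at 50° in world yaw.

The sizes match the ones given. Next is a helper that turns a target into tool-axis units.

```bash
cat >> h.py <<'E'
from scipy.spatial.transform import Rotation as Ro
def go(x,y,z,yaw=None):
    o=get_obs(); R=Ro.from_quat(o['ee_rot']).as_matrix()
    d=R.T@(np.array([x,y,z])-o['position']); cy=np.degrees(np.arctan2(R[1,0],R[0,0]))
    t=0 if yaw is None else -((yaw-cy+90)%180-90)/180
    print('delta',d.round(4),'turn',round(t,4),'yaw',cy.round(2),'tilt',np.degrees(np.arccos(-R[2,2])).round(2),'pos',o['position'].round(4),'F',o['ft_force'].round(2),'M',o['torque'].round(2),'w',round(o['grip_width'],3),'t',o['clock'],'j',o['joint_pos'].round(2))
E
python3 -c "
from h import *
go(.5713,.124,.2,50)"
```

```text
delta [ 0.5714 -0.501   0.0312] turn -0.1419 yaw 24.45 tilt 0.07 pos [ 0.2586 -0.5686  0.2306] F [-0.95  0.57 -0.96] M [ 0.06 -0.05  0.01] w 0.998 t 0.1 j [ 1.12  0.33 -0.06  1.46  0.02  1.35 -0.09]
```

```bash
python3 -m handwheel '[{"jaw":85,"delta_pos":[0.2857,-0.2505,0.0],"turn":-0.07},{"jaw":85,"delta_pos":[0.2857,-0.2505,0.0],"turn":-0.07},{"jaw":85,"delta_pos":[0.2857,-0.2505,0.0],"turn":-0.07},{"jaw":85,"delta_pos":[0.2857,-0.2505,0.0],"turn":-0.07},{"jaw":85,"delta_pos":[0.2857,-0.2505,0.0],"turn":-0.07},{"jaw":85,"delta_pos":[0.2857,-0.2505,0.0],"turn":-0.07},{"jaw":85,"delta_pos":[0.2857,-0.2505,0.0],"turn":-0.07},{"jaw":85,"delta_pos":[0.2857,-0.2505,0.0],"turn":-0.07},{"jaw":85,"delta_pos":[0.2857,-0.2505,0.0],"turn":-0.07},{"jaw":85,"delta_pos":[0.2857,-0.2505,0.0],"turn":-0.07}]' 60; python3 -c "
from h import *
go(.5713,.124,.2,50)"
```

```text
clock: 0.93
position: [0.418, -0.2154, 0.2315]
ee_rot: [0.947, 0.322, 0.001, -0.0]
ft_force: [1.1, 0.3, 0.5]
grip_width: 0.992
delta [ 0.3284 -0.1755  0.0322] turn -0.069 yaw 37.58 tilt 0.1 pos [ 0.418  -0.2154  0.2315] F [1.06 0.25 0.51] M [ 0.01 -0.01 -0.03] w 0.992 t 0.9333 j [ 0.78  0.01 -0.4   1.83  0.    1.3  -0.54]
```

```bash
python3 -m handwheel '[{"jaw":85,"delta_pos":[0.328,-0.176,0.03],"turn":-0.069},{"jaw":85,"delta_pos":[0.328,-0.176,0.03],"turn":-0.069},{"jaw":85,"delta_pos":[0.328,-0.176,0.03],"turn":-0.069},{"jaw":85,"delta_pos":[0.328,-0.176,0.03],"turn":-0.069},{"jaw":85,"delta_pos":[0.328,-0.176,0.03],"turn":-0.069},{"jaw":85,"delta_pos":[0.328,-0.176,0.03],"turn":-0.069},{"jaw":85,"delta_pos":[0.328,-0.176,0.03],"turn":-0.069},{"jaw":85,"delta_pos":[0.328,-0.176,0.03],"turn":-0.069},{"jaw":85,"delta_pos":[0.328,-0.176,0.03],"turn":-0.069},{"jaw":85,"delta_pos":[0.328,-0.176,0.03],"turn":-0.069}]' 60; python3 -c "
from h import *
go(.5713,.124,.11,50)"
```

```text
clock: 1.77
position: [0.5709, 0.124, 0.1999]
ee_rot: [0.906, 0.422, 0.0, -0.002]
ft_force: [-1.6, 0.7, -0.4]
grip_width: 0.996
delta [0.0001 0.0007 0.0899] turn -0.0001 yaw 49.98 tilt 0.29 pos [0.5709 0.124  0.1999] F [-1.61  0.73 -0.44] M [ 0.02  0.07 -0.03] w 0.996 t 1.7667 j [ 0.27  0.34 -0.68  1.59  0.21  1.29 -1.15]
```

```bash
python3 -m handwheel '[{"jaw":85,"delta_pos":[0,0,0],"turn":0},{"jaw":85,"delta_pos":[0,0,0],"turn":0},{"jaw":85,"delta_pos":[0,0,0],"turn":0}]' 60; python3 -c "
from h import *
go(.5713,.124,.11,50)"
```

```text
clock: 2.02
position: [0.5708, 0.1138, 0.2012]
ee_rot: [0.909, 0.418, -0.0, 0.0]
ft_force: [0.7, -0.2, -0.5]
grip_width: 0.995
delta [ 0.0082 -0.0063  0.0912] turn -0.0036 yaw 49.36 tilt 0.06 pos [0.5708 0.1138 0.2012] F [ 0.72 -0.16 -0.45] M [-0.02 -0.03 -0.05] w 0.995 t 2.0167 j [ 0.28  0.33 -0.68  1.59  0.21  1.3  -1.14]
```

```bash
python3 -m handwheel '[{"jaw":85,"delta_pos":[0.008,-0.006,0.03],"turn":-0.0036},{"jaw":85,"delta_pos":[0.008,-0.006,0.06],"turn":-0.0036},{"jaw":85,"delta_pos":[0.008,-0.006,0.091],"turn":-0.0036},{"jaw":85,"delta_pos":[0.008,-0.006,0.091],"turn":-0.0036},{"jaw":85,"delta_pos":[0.008,-0.006,0.091],"turn":-0.0036}]' 60; python3 - <<'E'
from h import *
cv2.imwrite('pics/s1.png',camera('side')[:,:,::-1][120:260,180:380].repeat(4,0).repeat(4,1))
cv2.imwrite('pics/t1.png',camera('top')[:,:,::-1][170:290,210:370].repeat(4,0).repeat(4,1))
go(.5713,.124,.031,50)
E
```

```text
clock: 2.43
position: [0.5708, 0.1237, 0.11]
ee_rot: [0.906, 0.423, -0.001, -0.0]
ft_force: [0.8, 1.4, 1.1]
grip_width: 0.993
delta [-0.0017 -0.0005  0.0815] turn 0.0003 yaw 50.05 tilt 0.15 pos [0.5726 0.125  0.1125] F [ 0.59 -0.38  0.13] M [ 0.02 -0.07 -0.  ] w 0.999 t 2.5333 j [ 0.24  0.42 -0.66  1.68  0.28  1.13 -1.19]
```

View pics/s1.png

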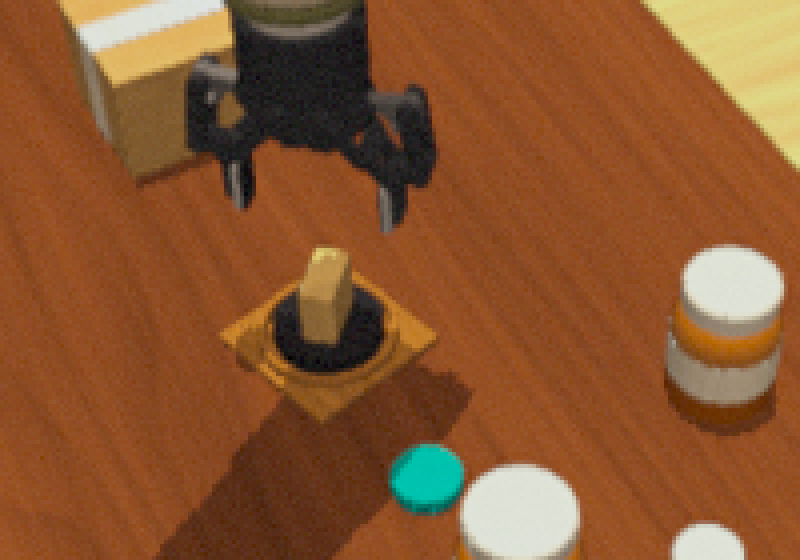

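View pics/t1.png

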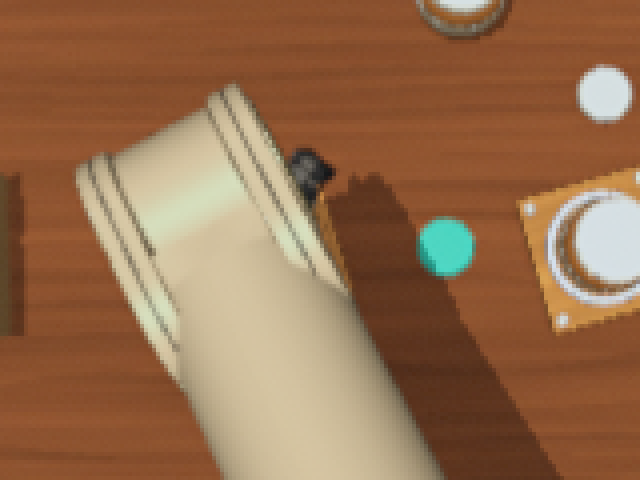

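Side view: the fingers straddle the grip, at crop (237,195) and (390,215) with the grip at (325,290), and the jaw axis runs across its thin side. The top view is hidden by the arm. Next I descend and close.

```bash
python3 -m handwheel '[{"jaw":85,"delta_pos":[0,0,0.03],"turn":0},{"jaw":85,"delta_pos":[-0.001,0,0.06],"turn":0},{"jaw":85,"delta_pos":[-0.001,0,0.08],"turn":0},{"jaw":85,"delta_pos":[-0.001,0,0.08],"turn":0},{"jaw":85,"delta_pos":[-0.001,0,0.08],"turn":0}]' 60; python3 -c "
from h import *
go(.5713,.124,.031,50)"
```

```text
clock: 2.95
position: [0.5716, 0.1246, 0.0318]
ee_rot: [0.906, 0.423, 0.0, 0.0]
ft_force: [-0.1, -0.2, 0.5]
grip_width: 0.996
delta [-0.0007  0.0002  0.0008] turn 0.0005 yaw 50.1 tilt 0.06 pos [0.5716 0.1246 0.0318] F [-0.06 -0.22  0.48] M [ 0.04 -0.    0.01] w 0.996 t 2.95 j [ 0.21  0.52 -0.62  1.74  0.35  0.99 -1.24]
```

```bash
python3 -m handwheel '[{"jaw":10,"delta_pos":[0,0,0],"turn":0},{"jaw":10,"delta_pos":[0,0,0],"turn":0},{"jaw":10,"delta_pos":[0,0,0],"turn":0},{"jaw":10,"delta_pos":[0,0,0],"turn":0},{"jaw":10,"delta_pos":[0,0,0],"turn":0},{"jaw":10,"delta_pos":[0,0,0],"turn":0},{"jaw":10,"delta_pos":[0,0,0],"turn":0},{"jaw":10,"delta_pos":[0,0,0],"turn":0}]' 80; python3 -c "
from h import *
go(.5713,.124,.031,50)"
```

```text
clock: 3.62
position: [0.5714, 0.1248, 0.0311]
ee_rot: [0.906, 0.424, 0.001, 0.0]
ft_force: [-0.4, -0.8, 6.7]
grip_width: 0.268
delta [-0.0006  0.0004  0.0001] turn 0.0006 yaw 50.12 tilt 0.06 pos [0.5714 0.1248 0.0311] F [-0.44 -0.78  6.74] M [-0.1   0.3  -0.03] w 0.268 t 3.6167 j [ 0.21  0.52 -0.62  1.74  0.35  0.99 -1.24]
```

```bash
python3 -m handwheel '[{"jaw":10,"delta_pos":[0,0,-0.01],"turn":0},{"jaw":10,"delta_pos":[0,0,-0.03],"turn":0},{"jaw":10,"delta_pos":[0,0,-0.06],"turn":0},{"jaw":10,"delta_pos":[0,0,-0.09],"turn":0},{"jaw":10,"delta_pos":[0,0,-0.12],"turn":0},{"jaw":10,"delta_pos":[0,0,-0.15],"turn":0},{"jaw":10,"delta_pos":[0,0,-0.17],"turn":0},{"jaw":10,"delta_pos":[0,0,-0.17],"turn":0},{"jaw":10,"delta_pos":[0,0,-0.17],"turn":0},{"jaw":10,"delta_pos":[0,0,-0.17],"turn":0}]' 80; python3 - <<'E'
from h import *
cv2.imwrite('pics/s2.png',camera('side')[:,:,::-1][60:260,180:380].repeat(3,0).repeat(3,1))
go(.5746,-.1366,.2,50)
E
```

```text
clock: 4.45
position: [0.5702, 0.1244, 0.1992]
ee_rot: [0.906, 0.424, -0.001, -0.0]
ft_force: [-0.1, -0.1, -2.2]
grip_width: 0.269
delta [-0.1972  0.1708 -0.001 ] turn 0.0007 yaw 50.12 tilt 0.14 pos [0.57   0.1243 0.1988] F [ 0.78 -0.35 -2.97] M [ 0.02  0.08 -0.  ] w 0.271 t 4.5 j [ 0.26  0.34 -0.68  1.59  0.22  1.3  -1.15]
```

View pics/s2.png

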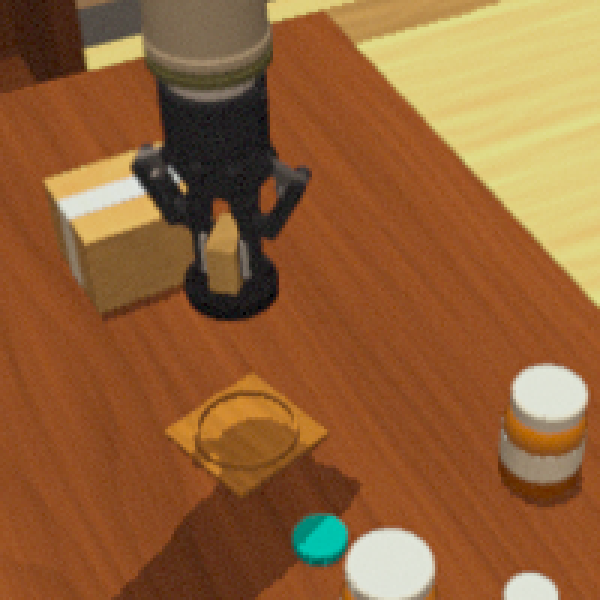

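The press is lifted and upright in the grip, with its foot at crop (232,285) and the holder empty. Now over to the nest.

```bash
python3 -m handwheel '[{"jaw":10,"delta_pos":[-0.024,0.021,0],"turn":0},{"jaw":10,"delta_pos":[-0.048,0.042,0],"turn":0},{"jaw":10,"delta_pos":[-0.072,0.063,0],"turn":0},{"jaw":10,"delta_pos":[-0.096,0.083,0],"turn":0},{"jaw":10,"delta_pos":[-0.12,0.104,0],"turn":0},{"jaw":10,"delta_pos":[-0.144,0.125,0],"turn":0},{"jaw":10,"delta_pos":[-0.168,0.145,0],"turn":0},{"jaw":10,"delta_pos":[-0.185,0.16,0],"turn":0},{"jaw":10,"delta_pos":[-0.197,0.171,0],"turn":0},{"jaw":10,"delta_pos":[-0.197,0.171,0],"turn":0}]' 80; python3 -m handwheel '[{"jaw":10,"delta_pos":[0,0,0],"turn":0},{"jaw":10,"delta_pos":[0,0,0],"turn":0},{"jaw":10,"delta_pos":[0,0,0],"turn":0},{"jaw":10,"delta_pos":[0,0,0],"turn":0}]' 80; python3 - <<'E'
from h import *
go(.5746,-.1366,.2,50)
im=camera('side')[:,:,::-1]; cv2.imwrite('pics/s3.png',im)
go(.5746,-.1366,.2,50)
x0,x1,y0,y1=260,360,130,300
cv2.imwrite('pics/s3c.png',cv2.resize(im[y0:y1,x0:x1],None,fx=3.5,fy=3.5))
cv2.imwrite('pics/t3.png',camera('top')[:,:,::-1])
E
```

```text
clock: 5.33
position: [0.5745, -0.1412, 0.1983]
ee_rot: [0.907, 0.421, -0.002, -0.0]
ft_force: [0.3, -0.6, -2.3]
grip_width: 0.268
clock: 5.67
position: [0.5757, -0.1349, 0.2001]
ee_rot: [0.905, 0.424, -0.0, -0.0]
ft_force: [-0.5, -0.2, -2.8]
grip_width: 0.27
delta [-0.002   0.0002  0.0001] turn 0.0012 yaw 50.22 tilt 0.03 pos [ 0.5757 -0.1349  0.2001] F [-0.51 -0.21 -2.78] M [-0.03 -0.01  0.03] w 0.27 t 5.6667 j [ 0.61  0.33 -0.56  1.57  0.18  1.29 -0.67]
delta [-0.0019  0.      0.0002] turn 0.0012 yaw 50.21 tilt 0.01 pos [ 0.5758 -0.1351  0.2002] F [ 0.21  0.12 -2.48] M [-0.01  0.03 -0.01] w 0.271 t 5.7167 j [ 0.61  0.33 -0.56  1.57  0.18  1.29 -0.67]
```

View pics/s3c.png

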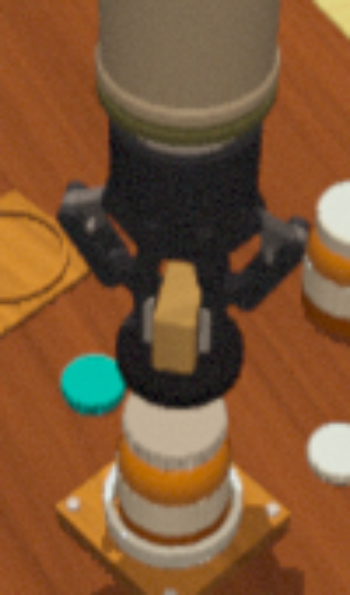

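View pics/t3.png

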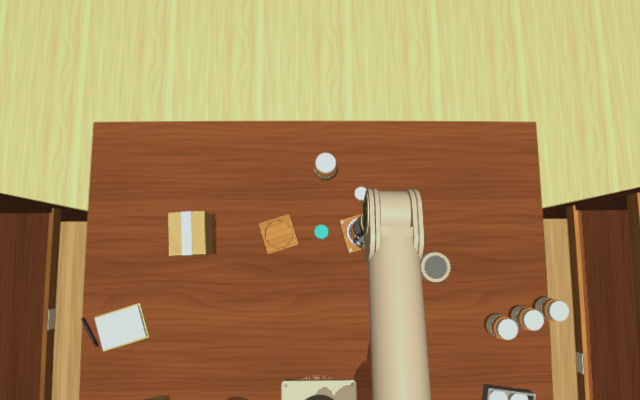

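```bash
python3 - <<'E'
from h import *
from scipy.optimize import least_squares
s=cv2.imread('pics/s3.png'); U=8
x0,x1,y0,y1=285,340,215,255
i=cv2.resize(s[y0:y1,x0:x1],None,fx=U,fy=U,interpolation=cv2.INTER_CUBIC)
g=i.max(2)
m=(g<70).astype(np.uint8)*255
m=cv2.morphologyEx(m,cv2.MORPH_OPEN,np.ones((9,9)))
c=max(cv2.findContours(m,cv2.RETR_EXTERNAL,cv2.CHAIN_APPROX_NONE)[0],key=cv2.contourArea)[:,0]
p=(c+.5)/U-.5+[x0,y0]
o,_=ray('side',(310,235)); print('cam',o)
zu=.2002-.0311+.008
P=np.array([plane('side',q,zu)[:2] for q in p])
ct=P.mean(0)
for k in range(5):
    v=P-ct; a=o[:2]-ct; a/=np.linalg.norm(a); ang=np.degrees(np.arccos((v@a)/np.linalg.norm(v,axis=1)))
    r=np.linalg.norm(v,axis=1); sel=(ang<75)&(r>.030)
    f=least_squares(lambda q:np.linalg.norm(P[sel]-q,axis=1)-.037,ct,loss='soft_l1',f_scale=.001); ct=f.x
print('press ctr',ct,sel.sum(),np.abs(f.fun).mean(), ang[sel].min(),'tcp .5758 -.1351')
f2=least_squares(lambda q:np.linalg.norm(P[sel]-q[:2],axis=1)-q[2],[*ct,.037],loss='soft_l1',f_scale=.001);print('free r',f2.x)
cv2.imwrite('pics/m3.png',m)
E
```

```text
cam [ 0.31499704 -0.60124842  0.86523189]
press ctr [ 0.57864856 -0.13323231] 331 0.0003454793363281941 0.17625759356825704 tcp .5758 -.1351
free r [ 0.57802956 -0.1344002   0.03589534]
```

```bash
python3 -m handwheel '[{"jaw":10,"delta_pos":[-0.002,0,0.01],"turn":0},{"jaw":10,"delta_pos":[-0.002,0,0.02],"turn":0},{"jaw":10,"delta_pos":[-0.002,0,0.03],"turn":0},{"jaw":10,"delta_pos":[-0.002,0,0.038],"turn":0},{"jaw":10,"delta_pos":[-0.002,0,0.042],"turn":0},{"jaw":10,"delta_pos":[-0.002,0,0.042],"turn":0},{"jaw":10,"delta_pos":[-0.002,0,0.042],"turn":0},{"jaw":10,"delta_pos":[-0.002,0,0.042],"turn":0}]' 80; python3 - <<'E'
from h import *
im=camera('side')[:,:,::-1]; cv2.imwrite('pics/s4.png',im)
go(.5746,-.1366,.145,50)
x0,x1,y0,y1=275,345,200,310
cv2.imwrite('pics/s4c.png',cv2.resize(im[y0:y1,x0:x1],None,fx=5,fy=5,interpolation=cv2.INTER_CUBIC))
E
```

```text
clock: 6.43
position: [0.5748, -0.1377, 0.1587]
ee_rot: [0.906, 0.424, 0.0, 0.0]
ft_force: [-0.2, 0.6, -2.2]
grip_width: 0.272
delta [ 0.0007 -0.0009  0.0139] turn 0.0007 yaw 50.12 tilt 0.06 pos [ 0.5749 -0.1377  0.1589] F [-0.18 -1.4  -1.11] M [-0.03  0.01 -0.06] w 0.276 t 6.4833 j [ 0.61  0.36 -0.55  1.62  0.2   1.21 -0.68]
```

View pics/s4c.png

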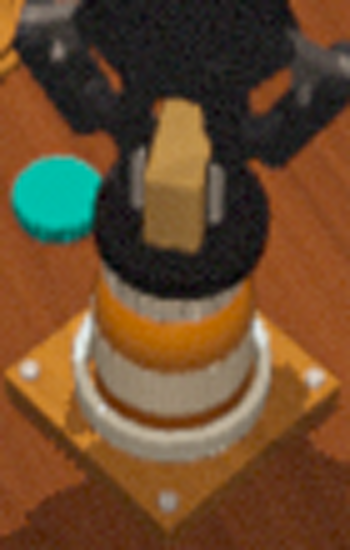

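```bash
cat > arc.py <<'E'
from h import *
from scipy.optimize import least_squares
from scipy.ndimage import map_coordinates,gaussian_filter1d
def arc(file,n,z,c0,r0,ch,sgn,lim=70,w=.005):
    im=cv2.imread(file).astype(float); g=im[...,ch] if ch is not None else im.mean(2)
    o,_=ray(n,(310,235)); c=np.array(c0,float)
    base=np.arctan2(*(o[:2]-c)[::-1])
    for it in range(4):
        P=[]
        for a in base+np.radians(np.arange(-lim,lim+1,5)):
            rr=np.arange(r0-w,r0+w,.00025); q=np.c_[c[0]+rr*np.cos(a),c[1]+rr*np.sin(a),0*rr+z]
            px=proj(n,q); v=gaussian_filter1d(map_coordinates(g,[px[:,1],px[:,0]],order=1),3)
            d=np.gradient(v)*sgn; k=np.argmax(d)
            if 2<k<len(d)-3: P.append(q[k,:2])
        P=np.array(P)
        f=least_squares(lambda q:np.linalg.norm(P-q[:2],axis=1)-q[2],[*c,r0],loss='soft_l1',f_scale=.0007)
        ff=least_squares(lambda q:np.linalg.norm(P-q,axis=1)-r0,c,loss='soft_l1',f_scale=.0007); c=ff.x
    print(file,z,'fixed',ff.x.round(4),'free',f.x.round(4),len(P),'res',np.abs(ff.fun).mean().round(5))
E
python3 - <<'E'
from arc import *
# foot underside: dark inside -> brighter outside
for z in (.134,.1358,.137): arc('pics/s4.png','side',z,(.575,-.137),.037,2,1)
arc('pics/s3.png','side',.1771,(.576,-.135),.037,2,1)
arc('pics/side0.png','side',.109,(.5747,-.1367),.031,0,-1)   # cap lower edge: white->amber in blue
arc('pics/side0.png','side',.111,(.5747,-.1367),.031,0,-1)
arc('pics/s4.png','side',.109,(.5747,-.1367),.031,0,-1)
arc('pics/side0.png','side',.038,(.5747,-.1367),.045,1,-1)
arc('pics/side0.png','side',.023,(.5713,.124),.037,2,1,w=.004)
E
```

```text
pics/s4.png 0.134 fixed [ 0.5778 -0.1362] free [ 0.5773 -0.137   0.0363] 29 res 0.00032
pics/s4.png 0.1358 fixed [ 0.5772 -0.1372] free [ 0.5767 -0.138   0.0363] 29 res 0.00031
pics/s4.png 0.137 fixed [ 0.5768 -0.138 ] free [ 0.5763 -0.1387  0.0363] 29 res 0.00031
pics/s3.png 0.1771 fixed [ 0.5779 -0.1341] free [ 0.5778 -0.1344  0.0367] 28 res 0.00063
pics/side0.png 0.109 fixed [ 0.5751 -0.1364] free [ 0.5753 -0.1361  0.0312] 29 res 0.00027
pics/side0.png 0.111 fixed [ 0.5745 -0.1375] free [ 0.5745 -0.1375  0.0311] 29 res 0.00028
pics/s4.png 0.109 fixed [ 0.5752 -0.1365] free [ 0.5754 -0.1361  0.0313] 29 res 0.00039
pics/side0.png 0.038 fixed [ 0.5752 -0.1368] free [ 0.5751 -0.137   0.0449] 29 res 0.00031
pics/side0.png 0.023 fixed [0.5689 0.1148] free [0.5691 0.1154 0.0375] 29 res 0.00046
```

In the side view, the foot's underside arc is about 2 mm to the camera's right of the cap's lower edge arc. Edge arcs for the cap and nest collar agree at (0.575, -0.1367). I'll shift and descend gently.

```bash
python3 -m handwheel '[{"jaw":10,"delta_pos":[-0.0004,-0.0019,0.002],"turn":0},{"jaw":10,"delta_pos":[-0.0004,-0.0019,0.004],"turn":0},{"jaw":10,"delta_pos":[-0.0004,-0.0019,0.006],"turn":0},{"jaw":10,"delta_pos":[-0.0004,-0.0019,0.006],"turn":0},{"jaw":10,"delta_pos":[-0.0004,-0.0019,0.006],"turn":0},{"jaw":10,"delta_pos":[-0.0004,-0.0019,0.006],"turn":0}]' 80; python3 - <<'E'
from h import *
im=camera('side')[:,:,::-1]; cv2.imwrite('pics/s5.png',im)
go(.5746,-.1366,.145,50)
from arc import arc
z=get_obs()['position'][2]-.0231
arc('pics/s5.png','side',z,(.575,-.137),.037,2,1)
arc('pics/s5.png','side',.109,(.5747,-.1367),.031,0,-1,lim=50)
E
```

```text
clock: 6.98
position: [0.5728, -0.1368, 0.1524]
ee_rot: [0.906, 0.424, 0.0, 0.0]
ft_force: [0.1, -1.1, -2.9]
grip_width: 0.273
delta [0.0013 0.0012 0.0074] turn 0.0007 yaw 50.12 tilt 0.01 pos [ 0.5728 -0.1368  0.1524] F [-0.3  -0.01 -1.87] M [ 0.02 -0.03  0.03] w 0.275 t 7.0333 j [ 0.61  0.36 -0.55  1.64  0.2   1.2  -0.69]
pics/s5.png 0.12928490758686875 fixed [ 0.5749 -0.1364] free [ 0.5744 -0.1373  0.0362] 29 res 0.00041
pics/s5.png 0.109 fixed [ 0.575  -0.1365] free [ 0.5749 -0.1366  0.0309] 21 res 0.00032
```

Now the press and cap centres agree within 0.2 mm. Stepping down.

```bash
python3 -m handwheel '[{"jaw":10,"delta_pos":[0,0,0.001],"turn":0},{"jaw":10,"delta_pos":[0,0,0.002],"turn":0},{"jaw":10,"delta_pos":[0,0,0.002],"turn":0}]' 80;python3 -m handwheel '[{"jaw":10,"delta_pos":[0,0,0.001],"turn":0},{"jaw":10,"delta_pos":[0,0,0.001],"turn":0}]' 80; python3 -m handwheel '[{"jaw":10,"delta_pos":[0,0,0.001],"turn":0},{"jaw":10,"delta_pos":[0,0,0.001],"turn":0}]' 80
```

```text
clock: 7.28
position: [0.5727, -0.1368, 0.1501]
ee_rot: [0.906, 0.424, -0.0, -0.0]
ft_force: [0.4, -0.4, -3.4]
grip_width: 0.273
clock: 7.45
position: [0.5727, -0.1368, 0.1491]
ee_rot: [0.906, 0.424, -0.0, -0.0]
ft_force: [0.7, -0.1, -2.0]
grip_width: 0.269
clock: 7.62
position: [0.5727, -0.1368, 0.1481]
ee_rot: [0.906, 0.424, -0.0, -0.0]
ft_force: [0.2, 0.2, -1.7]
grip_width: 0.271
```

```bash
for i in 1; do python3 -m handwheel '[{"jaw":10,"delta_pos":[0,0,0.001],"turn":0},{"jaw":10,"delta_pos":[0,0,0.001],"turn":0}]' 80; done; python3 -m handwheel '[{"jaw":10,"delta_pos":[0,0,0.001],"turn":0},{"jaw":10,"delta_pos":[0,0,0.001],"turn":0}]' 80;python3 -m handwheel '[{"jaw":10,"delta_pos":[0,0,0.0005],"turn":0},{"jaw":10,"delta_pos":[0,0,0.0005],"turn":0}]' 80;python3 -m handwheel '[{"jaw":10,"delta_pos":[0,0,0.0005],"turn":0},{"jaw":10,"delta_pos":[0,0,0.0005],"turn":0}]' 80
```

```text
clock: 7.78
position: [0.5727, -0.1368, 0.1471]
ee_rot: [0.906, 0.424, -0.0, -0.0]
ft_force: [0.4, 1.1, -1.7]
grip_width: 0.271
clock: 7.95
position: [0.5727, -0.1368, 0.1461]
ee_rot: [0.906, 0.424, -0.0, -0.0]
ft_force: [0.0, 0.4, -1.8]
grip_width: 0.272
clock: 8.12
position: [0.5728, -0.1368, 0.1458]
ee_rot: [0.906, 0.424, 0.0, 0.0]
ft_force: [0.5, -0.6, -2.5]
grip_width: 0.269
clock: 8.28
position: [0.5729, -0.1368, 0.1455]
ee_rot: [0.906, 0.424, 0.0, 0.0]
ft_force: [-0.1, -0.2, -0.2]
grip_width: 0.27
```

```bash
python3 -m handwheel '[{"jaw":10,"delta_pos":[0,0,0.0005],"turn":0},{"jaw":10,"delta_pos":[0,0,0.0005],"turn":0}]' 80; python3 -m handwheel '[{"jaw":10,"delta_pos":[0,0,0.0005],"turn":0},{"jaw":10,"delta_pos":[0,0,0.0005],"turn":0}]' 80;python3 -m handwheel '[{"jaw":10,"delta_pos":[0,0,0.0005],"turn":0},{"jaw":10,"delta_pos":[0,0,0.0005],"turn":0}]' 80
```

```text
clock: 8.45
position: [0.5729, -0.1368, 0.1452]
ee_rot: [0.906, 0.424, 0.0, 0.0]
ft_force: [-1.1, -1.0, 2.8]
grip_width: 0.274
clock: 8.62
position: [0.573, -0.1368, 0.1446]
ee_rot: [0.906, 0.424, 0.0, 0.0]
ft_force: [-1.4, 0.4, 3.8]
grip_width: 0.27
clock: 8.78
position: [0.573, -0.1368, 0.144]
ee_rot: [0.906, 0.424, 0.0, 0.0]
ft_force: [-0.5, -0.4, 3.7]
grip_width: 0.275
```

```bash
python3 -m handwheel '[{"jaw":10,"delta_pos":[0,0,0.0005],"turn":0},{"jaw":10,"delta_pos":[0,0,0.0005],"turn":0}]' 80; python3 -c "
from h import *
go(.5746,-.1366,.145,50)"
```

```text
clock: 8.95
position: [0.573, -0.1368, 0.1436]
ee_rot: [0.906, 0.424, 0.0, 0.0]
ft_force: [-1.3, 0.2, 4.7]
grip_width: 0.27
delta [ 0.0012  0.0011 -0.0014] turn 0.0007 yaw 50.12 tilt 0.04 pos [ 0.573  -0.1368  0.1436] F [-1.3   0.17  4.75] M [0.06 0.2  0.04] w 0.27 t 8.95 j [ 0.61  0.37 -0.55  1.65  0.21  1.18 -0.69]
```

```bash
python3 -m handwheel '[{"jaw":10,"delta_pos":[0,0,0.0005],"turn":0},{"jaw":10,"delta_pos":[0,0,0.0005],"turn":0}]' 80; python3 -m handwheel '[{"jaw":10,"delta_pos":[0,0,0.0005],"turn":0},{"jaw":10,"delta_pos":[0,0,0.0005],"turn":0}]' 80
```

```text
clock: 9.12
position: [0.573, -0.1368, 0.1431]
ee_rot: [0.906, 0.424, 0.0, 0.0]
ft_force: [-1.6, 0.4, 5.4]
grip_width: 0.273
clock: 9.28
position: [0.573, -0.1369, 0.1426]
ee_rot: [0.906, 0.424, 0.0, 0.0]
ft_force: [-0.2, 0.2, 6.2]
grip_width: 0.274
```

```bash
python3 -m handwheel '[{"jaw":10,"delta_pos":[0,0,0.0005],"turn":0},{"jaw":10,"delta_pos":[0,0,0.0005],"turn":0}]' 80; python3 -m handwheel '[{"jaw":10,"delta_pos":[0,0,0.0005],"turn":0},{"jaw":10,"delta_pos":[0,0,0.0005],"turn":0}]' 80
```

```text
clock: 9.45
position: [0.573, -0.1368, 0.1422]
ee_rot: [0.906, 0.424, 0.0, 0.0]
ft_force: [-1.8, -0.3, 6.8]
grip_width: 0.27
clock: 9.62
position: [0.573, -0.1368, 0.1417]
ee_rot: [0.906, 0.424, 0.0, 0.0]
ft_force: [-2.2, 0.2, 6.9]
grip_width: 0.276
```

```bash
python3 -m handwheel '[{"jaw":10,"delta_pos":[0,0,0.0005],"turn":0},{"jaw":10,"delta_pos":[0,0,0.0005],"turn":0}]' 80; python3 -m handwheel '[{"jaw":10,"delta_pos":[0,0,0.0005],"turn":0},{"jaw":10,"delta_pos":[0,0,0.0005],"turn":0}]' 80
```

```text
clock: 9.78
position: [0.5731, -0.1368, 0.1412]
ee_rot: [0.906, 0.424, 0.0, 0.0]
ft_force: [-0.6, -0.0, 7.0]
grip_width: 0.27
clock: 9.95
position: [0.5731, -0.1368, 0.1408]
ee_rot: [0.906, 0.424, 0.0, 0.0]
ft_force: [-0.1, 1.1, 5.8]
grip_width: 0.27
```

```bash
python3 -m handwheel '[{"jaw":10,"delta_pos":[0,0,0.0005],"turn":0},{"jaw":10,"delta_pos":[0,0,0.0005],"turn":0}]' 80; python3 -m handwheel '[{"jaw":10,"delta_pos":[0,0,0.0005],"turn":0},{"jaw":10,"delta_pos":[0,0,0.0005],"turn":0}]' 80
```

```text
clock: 10.12
position: [0.5731, -0.1368, 0.1403]
ee_rot: [0.906, 0.424, 0.0, 0.0]
ft_force: [-1.3, -0.3, 7.9]
grip_width: 0.275
clock: 10.28
position: [0.5731, -0.1368, 0.1399]
ee_rot: [0.906, 0.424, 0.0, 0.0]
ft_force: [-0.7, -0.1, 8.6]
grip_width: 0.275
```

```bash
python3 -m handwheel '[{"jaw":10,"delta_pos":[0,0,0.0005],"turn":0},{"jaw":10,"delta_pos":[0,0,0.0005],"turn":0}]' 80
```

```text
clock: 10.45
position: [0.5731, -0.1368, 0.1395]
ee_rot: [0.906, 0.424, 0.0, 0.0]
ft_force: [-2.2, 0.6, 8.9]
grip_width: 0.273
```

```bash
python3 -m handwheel '[{"jaw":10,"delta_pos":[0,0,0.0005],"turn":0},{"jaw":10,"delta_pos":[0,0,0.0005],"turn":0}]' 80
```

```text
clock: 10.62
position: [0.5732, -0.1368, 0.139]
ee_rot: [0.906, 0.424, 0.0, 0.0]
ft_force: [-1.3, -0.3, 8.9]
grip_width: 0.273
```

```bash
python3 -m handwheel '[{"jaw":10,"delta_pos":[0,0,0.0005],"turn":0},{"jaw":10,"delta_pos":[0,0,0.0005],"turn":0}]' 80; python3 - <<'E'
from h import *
im=camera('side')[:,:,::-1]; cv2.imwrite('pics/s6.png',im)
x0,x1,y0,y1=275,345,200,310
cv2.imwrite('pics/s6c.png',cv2.resize(im[y0:y1,x0:x1],None,fx=5,fy=5,interpolation=cv2.INTER_CUBIC))
go(.5746,-.1366,.145,50)
E
```

```text
clock: 10.78
position: [0.5732, -0.1368, 0.1386]
ee_rot: [0.906, 0.424, 0.0, 0.0]
ft_force: [-1.9, -0.4, 9.2]
grip_width: 0.271
delta [ 0.0011  0.001  -0.0064] turn 0.0007 yaw 50.13 tilt 0.07 pos [ 0.5732 -0.1368  0.1386] F [-2.67  0.19 10.36] M [0.16 0.59 0.03] w 0.275 t 10.8333 j [ 0.6   0.38 -0.55  1.65  0.21  1.17 -0.69]
```

View pics/s6c.png

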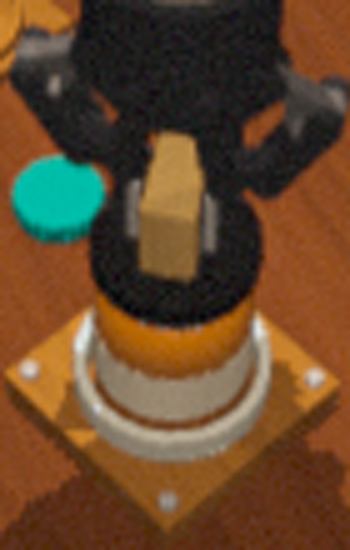

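The press sits squarely over the cap, foot at crop (175,265), and the cap's wall is now mostly hidden. Net load is about 12 N and there is no snap yet, so I'll carry on.

```bash
python3 -m handwheel '[{"jaw":10,"delta_pos":[0,0,0.0005],"turn":0},{"jaw":10,"delta_pos":[0,0,0.0005],"turn":0}]' 80
```

```text
clock: 11.0
position: [0.5732, -0.1369, 0.1381]
ee_rot: [0.906, 0.424, 0.0, 0.0]
ft_force: [-3.0, 0.5, 9.4]
grip_width: 0.268
```

```bash
python3 -m handwheel '[{"jaw":10,"delta_pos":[0,0,0.0005],"turn":0},{"jaw":10,"delta_pos":[0,0,0.0005],"turn":0}]' 80
```

```text
clock: 11.17
position: [0.5733, -0.1368, 0.1377]
ee_rot: [0.906, 0.424, 0.001, 0.001]
ft_force: [-1.9, -0.2, 10.1]
grip_width: 0.267
```

```bash
python3 -m handwheel '[{"jaw":10,"delta_pos":[0,0,0.0005],"turn":0},{"jaw":10,"delta_pos":[0,0,0.0005],"turn":0}]' 80
```

```text
clock: 11.33
position: [0.5731, -0.1367, 0.1367]
ee_rot: [0.906, 0.424, 0.0, 0.0]
ft_force: [-0.7, 0.9, 6.6]
grip_width: 0.272
```

```bash
python3 -m handwheel '[{"jaw":10,"delta_pos":[0,0,0.0005],"turn":0},{"jaw":10,"delta_pos":[0,0,0.0005],"turn":0}]' 80
```

```text
clock: 11.5
position: [0.5731, -0.1367, 0.1362]
ee_rot: [0.906, 0.424, 0.0, 0.0]
ft_force: [-1.0, 0.1, 6.8]
grip_width: 0.268
```

The force dropped from 10.1 to 6.6 (reading) along with a 1 mm jump, which is the snap. A little more press will tell whether it is fully home.

```bash
python3 -m handwheel '[{"jaw":10,"delta_pos":[0,0,0.0005],"turn":0},{"jaw":10,"delta_pos":[0,0,0.0005],"turn":0},{"jaw":10,"delta_pos":[0,0,0.0005],"turn":0}]' 80
```

```text
clock: 11.75
position: [0.5731, -0.1367, 0.1359]
ee_rot: [0.906, 0.424, 0.0, 0.0]
ft_force: [-1.9, 1.3, 7.9]
grip_width: 0.27
```

```bash
python3 -m handwheel '[{"jaw":10,"delta_pos":[0,0,0.0005],"turn":0},{"jaw":10,"delta_pos":[0,0,0.0005],"turn":0},{"jaw":10,"delta_pos":[0,0,0.0005],"turn":0}]' 80; python3 - <<'E'
from h import *
im=camera('side')[:,:,::-1]; cv2.imwrite('pics/s7.png',im)
x0,x1,y0,y1=275,345,200,310
cv2.imwrite('pics/s7c.png',cv2.resize(im[y0:y1,x0:x1],None,fx=5,fy=5,interpolation=cv2.INTER_CUBIC))
go(.5746,-.1366,.145,50)
E
```

```text
clock: 12.0
position: [0.5731, -0.1367, 0.1354]
ee_rot: [0.906, 0.424, 0.0, 0.0]
ft_force: [-0.6, 0.6, 8.3]
grip_width: 0.27
delta [ 0.001   0.0011 -0.0096] turn 0.0007 yaw 50.13 tilt 0.06 pos [ 0.5731 -0.1367  0.1354] F [-2.33  0.09  8.47] M [0.16 0.37 0.02] w 0.273 t 12.05 j [ 0.6   0.38 -0.55  1.65  0.21  1.17 -0.69]
```

View pics/s7c.png

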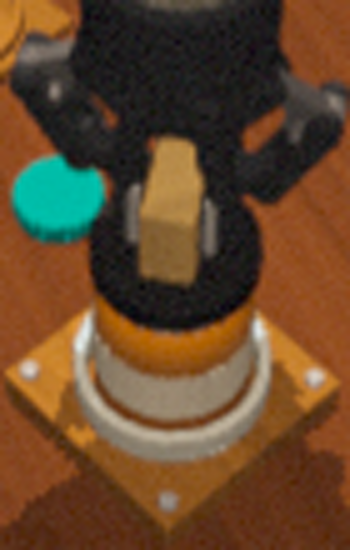

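```bash
python3 -m handwheel '[{"jaw":10,"delta_pos":[0,0,0.0003],"turn":0},{"jaw":10,"delta_pos":[0,0,0.0003],"turn":0}]' 80
```

```text
clock: 12.22
position: [0.5732, -0.1367, 0.1352]
ee_rot: [0.906, 0.424, 0.0, 0.0]
ft_force: [-1.4, -0.1, 9.0]
grip_width: 0.272
```

```bash
python3 -m handwheel '[{"jaw":10,"delta_pos":[0,0,0.0003],"turn":0},{"jaw":10,"delta_pos":[0,0,0.0003],"turn":0}]' 80
```

```text
clock: 12.38
position: [0.5731, -0.1367, 0.1349]
ee_rot: [0.906, 0.424, 0.0, 0.0]
ft_force: [-2.4, 0.0, 9.3]
grip_width: 0.272
```

```bash
python3 -m handwheel '[{"jaw":10,"delta_pos":[0,0,0.0003],"turn":0},{"jaw":10,"delta_pos":[0,0,0.0003],"turn":0}]' 80
```

```text
clock: 12.55
position: [0.5732, -0.1367, 0.1346]
ee_rot: [0.906, 0.424, 0.0, 0.0]
ft_force: [-2.2, 1.5, 9.5]
grip_width: 0.269
```

```bash
python3 -m handwheel '[{"jaw":10,"delta_pos":[0,0,0.0003],"turn":0},{"jaw":10,"delta_pos":[0,0,0.0003],"turn":0}]' 80
```

```text
clock: 12.72
position: [0.5731, -0.1367, 0.1344]
ee_rot: [0.906, 0.424, 0.0, 0.0]
ft_force: [-2.7, 0.4, 9.4]
grip_width: 0.272
```

After the snap the slope is a plain spring, about 1.5 N/mm. With the preload seen at first contact, that puts the cap about 6 mm down. I'll lift off and check visually.

```bash
python3 -m handwheel '[{"jaw":10,"delta_pos":[0,0,-0.004],"turn":0},{"jaw":10,"delta_pos":[0,0,-0.008],"turn":0},{"jaw":10,"delta_pos":[0,0,-0.014],"turn":0},{"jaw":10,"delta_pos":[0,0,-0.022],"turn":0},{"jaw":10,"delta_pos":[0,0,-0.035],"turn":0},{"jaw":10,"delta_pos":[0,0,-0.05],"turn":0},{"jaw":10,"delta_pos":[0,0,-0.065],"turn":0},{"jaw":10,"delta_pos":[0,0,-0.065],"turn":0},{"jaw":10,"delta_pos":[0,0,-0.065],"turn":0}]' 80; python3 - <<'E'
from h import *
from arc import arc
im=camera('side')[:,:,::-1]; cv2.imwrite('pics/s8.png',im)
x0,x1,y0,y1=265,355,200,310
a=cv2.imread('pics/side0.png')[y0:y1,x0:x1]
cv2.imwrite('pics/s8c.png',cv2.resize(np.hstack([a,im[y0:y1,x0:x1]]),None,fx=4.4,fy=4.4,interpolation=cv2.INTER_CUBIC))
go(.5713,.125,.2,50)
for f in('pics/side0.png','pics/s8.png'):
  for z in (.103,.109): arc(f,'side',z,(.575,-.1367),.031,0,-1)
E
```

```text
clock: 13.47
position: [0.5732, -0.1368, 0.1996]
ee_rot: [0.906, 0.424, 0.001, 0.001]
ft_force: [-0.2, -0.7, -2.2]
grip_width: 0.272
delta [ 0.2001 -0.169  -0.0015] turn 0.0006 yaw 50.11 tilt 0.02 pos [ 0.5727 -0.1369  0.1985] F [-1.29  0.29 -2.64] M [-0.01  0.   -0.02] w 0.271 t 13.5167 j [ 0.61  0.32 -0.56  1.58  0.18  1.29 -0.67]
pics/side0.png 0.103 fixed [ 0.577 -0.133] free [ 0.5773 -0.1325  0.0314] 29 res 0.00026
pics/side0.png 0.109 fixed [ 0.5751 -0.1364] free [ 0.5753 -0.1362  0.0312] 29 res 0.00028
pics/s8.png 0.103 fixed [ 0.5749 -0.1363] free [ 0.5745 -0.137   0.0303] 29 res 0.00044
pics/s8.png 0.109 fixed [ 0.573  -0.1397] free [ 0.5724 -0.1407  0.03  ] 29 res 0.00043
```

View pics/s8c.png

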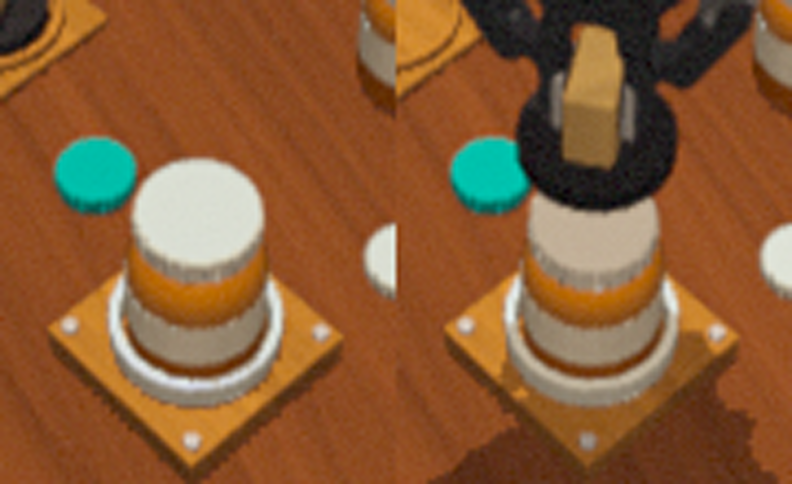

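The cap's lower edge now fits z = 0.103 at (0.575, -0.136). Loose it fitted 0.109, so it is 6 mm down and home and level. Back to the holder, to the TCP pose where the press was picked (0.5714, 0.1248).

```bash
python3 -m handwheel '[{"jaw":10,"delta_pos":[0.024,-0.021,0],"turn":0},{"jaw":10,"delta_pos":[0.048,-0.041,0],"turn":0},{"jaw":10,"delta_pos":[0.073,-0.062,0],"turn":0},{"jaw":10,"delta_pos":[0.097,-0.082,0],"turn":0},{"jaw":10,"delta_pos":[0.122,-0.103,0],"turn":0},{"jaw":10,"delta_pos":[0.146,-0.123,0],"turn":0},{"jaw":10,"delta_pos":[0.17,-0.144,0],"turn":0},{"jaw":10,"delta_pos":[0.187,-0.158,0],"turn":0},{"jaw":10,"delta_pos":[0.2,-0.169,0],"turn":0},{"jaw":10,"delta_pos":[0.2,-0.169,0],"turn":0}]' 80; python3 -m handwheel '[{"jaw":10,"delta_pos":[0,0,0],"turn":0},{"jaw":10,"delta_pos":[0,0,0],"turn":0},{"jaw":10,"delta_pos":[0,0,0],"turn":0},{"jaw":10,"delta_pos":[0,0,0],"turn":0},{"jaw":10,"delta_pos":[0,0,0],"turn":0}]' 80; python3 - <<'E'
from h import *
go(.5714,.1248,.06,50)
E
```

```text
clock: 14.35
position: [0.5698, 0.1299, 0.1976]
ee_rot: [0.905, 0.426, -0.0, -0.001]
ft_force: [-0.2, 0.8, -2.5]
grip_width: 0.268
clock: 14.77
position: [0.5714, 0.1242, 0.1985]
ee_rot: [0.906, 0.423, -0.0, 0.0]
ft_force: [0.4, -0.9, -2.0]
grip_width: 0.27
delta [ 0.0005 -0.0004  0.1385] turn 0.0003 yaw 50.05 tilt 0.02 pos [0.5714 0.1242 0.1985] F [ 0.43 -0.89 -1.96] M [-0.04  0.06 -0.01] w 0.27 t 14.7667 j [ 0.27  0.34 -0.69  1.59  0.22  1.29 -1.15]
```

```bash
python3 -m handwheel '[{"jaw":10,"delta_pos":[0.0005,-0.0004,0.03],"turn":0},{"jaw":10,"delta_pos":[0.0005,-0.0004,0.06],"turn":0},{"jaw":10,"delta_pos":[0.0005,-0.0004,0.09],"turn":0},{"jaw":10,"delta_pos":[0.0005,-0.0004,0.115],"turn":0},{"jaw":10,"delta_pos":[0.0005,-0.0004,0.13],"turn":0},{"jaw":10,"delta_pos":[0.0005,-0.0004,0.1385],"turn":0},{"jaw":10,"delta_pos":[0.0005,-0.0004,0.1385],"turn":0},{"jaw":10,"delta_pos":[0.0005,-0.0004,0.1385],"turn":0},{"jaw":10,"delta_pos":[0.0005,-0.0004,0.1385],"turn":0}]' 80; python3 - <<'E'
from h import *
from arc import arc
im=camera('side')[:,:,::-1]; cv2.imwrite('pics/s9.png',im)
cv2.imwrite('pics/s9c.png',cv2.resize(im[130:250,200:330],None,fx=5,fy=5,interpolation=cv2.INTER_CUBIC))
go(.5714,.1248,.0345,50)
z=get_obs()['position'][2]-.0231
arc('pics/s9.png','side',z,(.571,.125),.037,2,1)
E
```

```text
clock: 15.52
position: [0.5723, 0.1259, 0.0615]
ee_rot: [0.906, 0.423, 0.001, 0.0]
ft_force: [0.2, -0.6, -1.8]
grip_width: 0.273
delta [-0.0014 -0.      0.0271] turn 0.0006 yaw 50.11 tilt 0.13 pos [0.5723 0.1259 0.0616] F [ 0.2  -0.04 -0.93] M [ 0.01 -0.01 -0.02] w 0.271 t 15.5667 j [ 0.22  0.48 -0.64  1.72  0.33  1.05 -1.23]
pics/s9.png 0.03848807109862233 fixed [0.5746 0.1268] free [0.5743 0.126  0.0363] 29 res 0.00038
```

View pics/s9c.png

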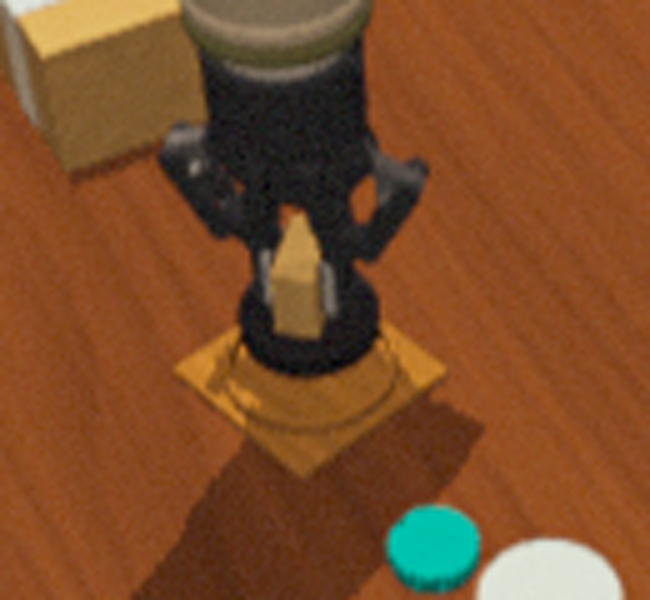

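The foot at crop (310,330) is above the ring, about 2 mm off-centre in +x by the arc fit. I'll correct that and lower.

```bash
python3 -m handwheel '[{"jaw":10,"delta_pos":[-0.002,-0.0008,0.005],"turn":0},{"jaw":10,"delta_pos":[-0.002,-0.0008,0.012],"turn":0},{"jaw":10,"delta_pos":[-0.002,-0.0008,0.018],"turn":0},{"jaw":10,"delta_pos":[-0.002,-0.0008,0.023],"turn":0},{"jaw":10,"delta_pos":[-0.002,-0.0008,0.026],"turn":0},{"jaw":10,"delta_pos":[-0.002,-0.0008,0.026],"turn":0},{"jaw":10,"delta_pos":[-0.002,-0.0008,0.026],"turn":0}]' 80; python3 -m handwheel '[{"jaw":10,"delta_pos":[0,0,0.001],"turn":0},{"jaw":10,"delta_pos":[0,0,0.002],"turn":0},{"jaw":10,"delta_pos":[0,0,0.002],"turn":0}]' 80
```

```text
clock: 16.15
position: [0.5693, 0.1247, 0.0339]
ee_rot: [0.906, 0.424, -0.0, -0.0]
ft_force: [-0.6, 0.5, -2.1]
grip_width: 0.272
clock: 16.4
position: [0.5695, 0.1247, 0.0321]
ee_rot: [0.906, 0.424, 0.0, 0.0]
ft_force: [-0.2, 0.1, -2.6]
grip_width: 0.269
```

```bash
python3 -m handwheel '[{"jaw":10,"delta_pos":[0,0,0.001],"turn":0},{"jaw":10,"delta_pos":[0,0,0.001],"turn":0}]' 80
```

```text
clock: 16.57
position: [0.5696, 0.1247, 0.0312]
ee_rot: [0.906, 0.424, 0.0, 0.0]
ft_force: [-0.0, -0.6, -1.7]
grip_width: 0.267
```

```bash
python3 -m handwheel '[{"jaw":10,"delta_pos":[0,0,0.0005],"turn":0},{"jaw":10,"delta_pos":[0,0,0.0005],"turn":0}]' 80; python3 -m handwheel '[{"jaw":10,"delta_pos":[0,0,0.0005],"turn":0},{"jaw":10,"delta_pos":[0,0,0.0005],"turn":0}]' 80
```

```text
clock: 16.73
position: [0.5695, 0.1247, 0.0311]
ee_rot: [0.906, 0.424, 0.0, 0.0]
ft_force: [-3.0, -0.7, 3.9]
grip_width: 0.272
clock: 16.9
position: [0.5696, 0.1247, 0.0311]
ee_rot: [0.906, 0.424, 0.0, 0.0]
ft_force: [-5.5, -3.1, 11.2]
grip_width: 0.271
```

The press is seated on the holder floor: contact came at TCP z 0.0311, the same as at pickup. Easing off and opening.

```bash
python3 -m handwheel '[{"jaw":10,"delta_pos":[0,0,-0.0007],"turn":0},{"jaw":30,"delta_pos":[0,0,-0.0007],"turn":0},{"jaw":40,"delta_pos":[0,0,-0.0007],"turn":0},{"jaw":60,"delta_pos":[0,0,-0.0007],"turn":0},{"jaw":75,"delta_pos":[0,0,-0.0007],"turn":0},{"jaw":75,"delta_pos":[0,0,-0.0007],"turn":0},{"jaw":75,"delta_pos":[0,0,-0.0007],"turn":0},{"jaw":75,"delta_pos":[0,0,-0.0007],"turn":0},{"jaw":75,"delta_pos":[0,0,-0.0007],"turn":0}]' 40; python3 -m handwheel '[{"jaw":75,"delta_pos":[0,0,-0.02],"turn":0},{"jaw":75,"delta_pos":[0,0,-0.05],"turn":0},{"jaw":75,"delta_pos":[0,0,-0.08],"turn":0},{"jaw":75,"delta_pos":[0,0,-0.11],"turn":0},{"jaw":75,"delta_pos":[0,0,-0.15],"turn":0},{"jaw":75,"delta_pos":[0,0,-0.18],"turn":0},{"jaw":75,"delta_pos":[0,0,-0.18],"turn":0},{"jaw":75,"delta_pos":[0,0,-0.18],"turn":0}]' 40
```

```text
clock: 17.65
position: [0.5694, 0.1247, 0.0308]
ee_rot: [0.906, 0.424, 0.0, 0.0]
ft_force: [0.4, -0.5, -1.0]
grip_width: 0.88
clock: 18.32
position: [0.5703, 0.125, 0.2126]
ee_rot: [0.906, 0.424, 0.002, 0.001]
ft_force: [-0.8, 0.8, -0.4]
grip_width: 0.878
```

```bash
python3 -m handwheel '[{"jaw":75,"delta_pos":[0.005,-0.03,0],"turn":0},{"jaw":75,"delta_pos":[0.01,-0.06,0],"turn":0},{"jaw":75,"delta_pos":[0.01,-0.09,0],"turn":0},{"jaw":75,"delta_pos":[0.014,-0.12,0],"turn":0},{"jaw":75,"delta_pos":[0.018,-0.15,0],"turn":0},{"jaw":75,"delta_pos":[0.018,-0.18,0],"turn":0},{"jaw":75,"delta_pos":[0.018,-0.21,0],"turn":0},{"jaw":75,"delta_pos":[0.018,-0.21,0],"turn":0},{"jaw":75,"delta_pos":[0.018,-0.21,0],"turn":0},{"jaw":75,"delta_pos":[0.018,-0.21,0],"turn":0}]' 40; python3 - <<'E'
from h import *
from arc import arc
t=camera('top')[:,:,::-1];s=camera('side')[:,:,::-1]
cv2.imwrite('pics/t9.png',t);cv2.imwrite('pics/s10.png',s)
a=cv2.resize(s[140:310,215:385],(480,480),interpolation=cv2.INTER_CUBIC)
b=cv2.resize(t[150:265,160:395],(480,235),interpolation=cv2.INTER_CUBIC)
cv2.imwrite('pics/end.png',np.vstack([b,a])[:, :][:715])
cv2.imwrite('pics/end_s.png',a);cv2.imwrite('pics/end_t.png',b)
for z in(.103,): arc('pics/s10.png','side',z,(.575,-.1367),.031,0,-1)
# grip top: compare to holder
for n,im,bx in [('top',t,(262,298,217,252)),('side',s,(245,280,178,220))]:
    x0,x1,y0,y1=bx;U=8; i=cv2.resize(im[y0:y1,x0:x1],None,fx=U,fy=U,interpolation=cv2.INTER_CUBIC); h=cv2.cvtColor(i,cv2.COLOR_BGR2HSV)
    g=((h[...,0]>18)&(h[...,0]<35)&(h[...,2]>170)) if n=='top' else ((h[...,2]>180)&(h[...,0]>17))
    g=cv2.morphologyEx(g.astype(np.uint8)*255,cv2.MORPH_OPEN,np.ones((9,9)))
    c=max(cv2.findContours(g,cv2.RETR_EXTERNAL,cv2.CHAIN_APPROX_NONE)[0],key=cv2.contourArea)[:,0]
    P=np.array([plane(n,p,.068)[:2] for p in (c+.5)/U-.5+[x0,y0]]); print(n,cv2.minAreaRect((P*1000).astype(np.float32)))
d=cv2.absdiff(t,cv2.imread('pics/top0.png')).max(2)
for nm,(x0,x1,y0,y1) in dict(full=(310,345,148,182),carton=(165,215,205,260),tape=(415,455,248,285)).items(): print(nm,(d[y0:y1,x0:x1]>60).sum())
go(0,0,0)
E
```

```text
clock: 19.15
position: [0.4199, 0.2723, 0.2099]
ee_rot: [0.906, 0.423, -0.001, 0.0]
ft_force: [0.4, -0.1, -0.1]
grip_width: 0.878
pics/s10.png 0.103 fixed [ 0.5748 -0.1362] free [ 0.5744 -0.1369  0.0303] 29 res 0.00044
top ((569.9884643554688, 124.28612518310547), (43.79376220703125, 24.06473731994629), 49.81721496582031)
side ((570.2369995117188, 122.19119262695312), (46.070465087890625, 24.222789764404297), 49.25645065307617)
full 0
carton 0
tape 0
delta [-0.4784 -0.1473  0.2106] turn 0 yaw 50.01 tilt 0.06 pos [0.4205 0.2719 0.2101] F [-0.1  -0.65  0.55] M [0.04 0.03 0.03] w 0.881 t 19.25 j [ 0.11  0.15 -0.83  1.78  0.11  1.27 -1.45]
```

View pics/end_s.png

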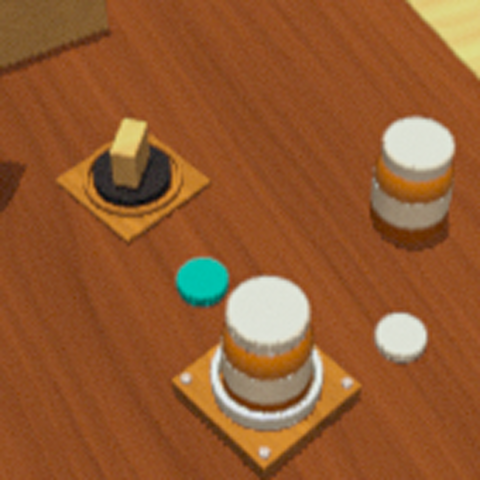

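View pics/end_t.png

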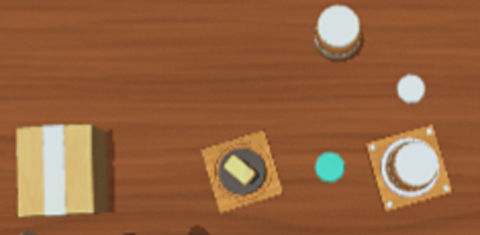

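The press stands in its holder at side crop (130,175), within about 2 mm of centre. The cap sits level at crop (268,310) with its lower edge at the home height, and the bystanders have not moved.

```bash
python3 -c "
from workcell import *
print(hand_in(), get_obs()['clock'])"
```

```text
the job is handed in; nothing more can be done
the job is handed in; nothing more can be done
```

The cap is pressed home and the press is back upright in its holder and released. I handed the job in at about 19 s of the 64 s; it gave no verdict.

- **Pressing:** I lifted the press, centred it over the larger white cap to within about 0.2 mm in the side view, and pressed in steps of 0.5 mm or less. The cap snapped at about 12 N net by the wrist reading, and that was the highest load I saw, against the 24 N limit.
- **Cap:** its lower edge dropped from 109 to 103 mm above the counter, which is the 6 mm to home. It looks level and within about 1 mm of the nest centre.
- **Press:** it touched the holder floor at the same height as at pickup. It stands upright within about 3 mm of the holder's centre.
- **Bystanders:** the full jar, carton and tape showed no change in the top view. The arm was clear of everything at hand-in.
- **Disagreements:** the top and side views differed by 1 to 2 mm on the grip position. In the side view the held press sat about 2 mm off the reported tool position, so I aligned it to the cap by camera instead.

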